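# Count the row of bangle rolls and set the tray's marker

## Task

Count the five bangle rolls standing on the pads of the tray: starting at the end next to the wooden cone and going along the row, point down with your fingertips at each roll in turn from straight above its middle, about 2 cm over its top, pausing half a second at each and touching none of them. Then show that the tray is counted by pushing the tray's black sliding marker with a finger all the way to the end of its track that is away from the cone. Leave everything else where it is: nothing is picked up or knocked.

Things in the scene. Friction and masses are not known exactly. Their poses are not given: they have to be found in the camera images.
- roll_a: upright round roll of brass bangles with two thin red bands, diameter 54 mm, 24 mm tall, standing loose on the tray at one of its five places (any of the five, it varies); origin at the centre of its underside, z up
- roll_b: upright round roll of brass bangles with two thin red bands, diameter 54 mm, 32 mm tall, standing loose on the tray at one of its five places (any of the five, it varies); origin at the centre of its underside, z up
- roll_c: upright round roll of brass bangles with two thin red bands, diameter 54 mm, 40 mm tall, standing loose on the tray at one of its five places (any of the five, it varies); origin at the centre of its underside, z up
- roll_d: upright round roll of brass bangles with two thin red bands, diameter 54 mm, 48 mm tall, standing loose on the tray at one of its five places (any of the five, it varies); origin at the centre of its underside, z up
- roll_e: upright round roll of brass bangles with two thin red bands, diameter 54 mm, 56 mm tall, standing loose on the tray at one of its five places (any of the five, it varies); origin at the centre of its underside, z up
- place1 (a point): centre of the round grey pad number 1 of 5 on the tray's floor, under a roll; pads are counted along the row from the tray's +y end to its -y end, about 77 mm apart in a gentle arc
- place2 (a point): centre of the round grey pad number 2 of 5 on the tray's floor, under a roll; pads are counted along the row from the tray's +y end to its -y end, about 77 mm apart in a gentle arc
- place3 (a point): centre of the round grey pad number 3 of 5 on the tray's floor, under a roll; pads are counted along the row from the tray's +y end to its -y end, about 77 mm apart in a gentle arc
- place4 (a point): centre of the round grey pad number 4 of 5 on the tray's floor, under a roll; pads are counted along the row from the tray's +y end to its -y end, about 77 mm apart in a gentle arc
- place5 (a point): centre of the round grey pad number 5 of 5 on the tray's floor, under a roll; pads are counted along the row from the tray's +y end to its -y end, about 77 mm apart in a gentle arc
- tray: fixed wooden counting tray 250 mm (x) by 430 mm (y), floor 8 mm and rim 14 mm above the table; origin at the centre of its underside. In its frame the five pads lie at y = 150, 75, 0, -75, -150 mm (x = 35, 57, 65, 57, 35 mm), and the marker's track at x = -85 mm, on the robot's side
- marker (a joint): slide of the black marker along the tray's y axis: 0 mid-track, -0.060 m hard against the stop at the tray's -y end, +0.060 m at the +y stop; it starts near the middle, takes about 1.5 N to slide and stays where it is left
- marker_mid (a point): middle of the marker's grip, a black block 36 mm long along the track (a 44 mm long foot under it, 6 mm high), 22 mm wide, its top 10 mm above this point and 36 mm above the table. The track is 180 mm long, flat, with small end stops 15 mm above the table; room for a finger on either side of the block
- cone: wooden bangle cone with three bangles round it, 155 mm tall, foot 90 mm across, loose on the table beyond one end of the tray (either end); origin at the centre of its underside
- mirror: small counter mirror on a white foot, 155 mm tall, 105 mm wide, loose on the table beyond the other end of the tray; origin at the centre of its underside
- bangle: single loose brass bangle lying flat on the tray's front corner at its +y end, 62 mm across, 7 mm high; origin at the centre of its underside
- ringbox: loose blue ring box 45 x 45 x 35 mm on the tray's front corner at its -y end; origin at the centre of its underside
- loupe: small loose black jeweller's loupe, a cylinder 24 mm across and 20 mm high, standing on the tray between the row and the track; origin at the centre of its underside

How it is judged:
By the outcome, as a careful person would: the job done as asked, in the order asked, and still so for the second after the job is handed in, with the robot touching nothing.
It also fails if it takes over 58 s, if anything falls off the work surface, if the arm or the gripper's body presses on something with over 40 N, if the wrist force passes 120 N, or if a joint passes its speed limit or range.

## Robot

A 6-joint arm with a two-finger parallel gripper is mounted at the origin on the work surface. World frame = base frame: x ahead of the robot, y to its left, z up, the work surface at z = 0. Lengths are in m, angles in degrees, forces in N, time in s.
With the tool pointing down it reaches from about 0.35 to 0.95 m from the base axis. Payload 17.4 kg.
Tool frame: the origin (TCP) lies midway between the tips of the shut fingers; the grasp point (between the pads) lies 19 mm behind it (ctrl.grasp_offset is the distance from the TCP to the grasp point, in m); y points along the fingers, x is the direction in which the jaws open and shut, and the axes are right-handed (so a half turn about y gives the same grasp; the last joint's range is limited). The gripper opens to 93 mm and grips with 3 to 60 N. Pads are 15 mm wide; open, the fingers measure 128 mm over their backs; the gripper's body (75 mm by 188 mm) begins 65 mm behind the grasp point.
Start: joints at [64.756, 6.646, 82.598, -0, 90.757, -2.166], TCP at [0.265, 0.621, 0.188] pointing down, gripper open.
Joint ranges: [-162.19, 162.19], [-47.58, 125.68], [4.15, 143.07], [-65.23, 245.23], [0.69, 171.88], [-170.13, 170.13]. Speed limits (degrees/s): [108.29, 108.29, 127.2, 180, 180, 180].

## Interface

Orientations are given as [roll, pitch, yaw] about the fixed x, y, z axes, in that order (R = Rz(yaw) Ry(pitch) Rx(roll)).
In Python, from rig import ctrl, hand, planner, eyes gives the robot as it stands. Calls block until the motion is done:
- ctrl.movep(position, orientation): joint-space move of the TCP to a pose.
- ctrl.servo_line(position, rotation=None, speed=0.15): straight line of the TCP; rotation=None keeps the orientation; speed is the mean speed in m/s.
- ctrl.movej(angles): joint-space move.
- hand.gripper_to(opening, strength=None): finger opening in m; strength is the grip in N (None keeps the last); returns when the fingers have stopped.
- ctrl.hold(seconds).
- planner.inverse_kinematics(position, orientation): joint angles nearest the present ones, or None.
- ctrl.get_state(): the state.
- eyes.read_camera(name): name is "scene" or "top" or "wrist"; returns the picture (420x560x3 uint8, blue, green, red); there is no depth.
- eyes.camera_model(name): a dict with "intrinsics" (3x3 intrinsics, pixels), "distortion" ([k1, k2, p1, p2, k3] as OpenCV has them; the pictures are not rectified), "cam_to_world" (4x4, takes a point from camera to world coordinates). Camera axes: x right, y down, z forward; pixel columns grow to the right and rows downward; lengths in m; the calibration is good to about 2 mm. A picture is of the moment at which its call begins: read the wrist's pose just before it. camera_model takes no time and is no camera call; for the wrist camera it gives the pose at the moment of the call.
A pose or a line that the arm cannot do raises ctrl.MotionError and nothing moves.
- ctrl.job_done(): hands the job in, once; it reports no verdict.
The state is a dict: "clock": time; "joint_positions": joint angles; "qd": joint speeds; "effort": joint torques, N m; "tool_pos": TCP position; "eef_rot": TCP orientation; "wrist_force": force on the tool from outside, world axes, zero at the start; "ft_torque": the same for the moment, N m; "gripper_width": finger opening in m.
Only numpy, scipy, OpenCV 4.12 (cv2) and the standard library are available. Lean on these libraries where they do the work, as an engineer would, in place of code of your own. Each camera call takes 0.05 s, during which the arm holds its last target.

## Working session

There is one attempt and no reset: what is moved stays moved. The work goes in short steps, each a Python script; the robot and the scene stay as the last script left them, time stands still between calls to the robot, and variables do not carry over. Pictures are saved under pics/ and viewed, and the job is handed in when it is done.

```bash
mkdir -p pics
python3 - <<'E'
from rig import ctrl, hand, planner, eyes
import cv2, numpy as np
for n in ["scene","top"]:
    cv2.imwrite(f"pics/{n}0.png",cv2.resize(eyes.read_camera(n),None,fx=1.4,fy=1.4,interpolation=cv2.INTER_CUBIC))
    m=eyes.camera_model(n);print(n,m['intrinsics'],m['distortion'],np.round(m['cam_to_world'],3))
s=ctrl.get_state();print(s['clock'],s['tool_pos'],s['eef_rot'],s['gripper_width'])
E
```

```text
scene [[396.82073129   0.         291.81263181]
 [  0.         396.82073129 205.44574968]
 [  0.           0.           1.        ]] [0.01772193 0.         0.         0.         0.        ] [[-0.263  0.572 -0.777  1.216]
 [ 0.965  0.153 -0.214  0.198]
 [-0.003 -0.806 -0.592  0.574]
 [ 0.     0.     0.     1.   ]]
top [[459.10160716   0.         275.63050608]
 [  0.         459.10160716 207.18033535]
 [  0.           0.           1.        ]] [-0.0081216  0.         0.         0.         0.       ] [[ 0.002 -0.998  0.063  0.503]
 [-1.    -0.003 -0.008  0.026]
 [ 0.009 -0.063 -0.998  0.888]
 [ 0.     0.     0.     1.   ]]
0.1 [0.26448905 0.62078447 0.18746912] [-8.99984598e+01  6.03755235e-02  6.69246540e+01] 0.09301196405241996
```

View pics/scene0.png

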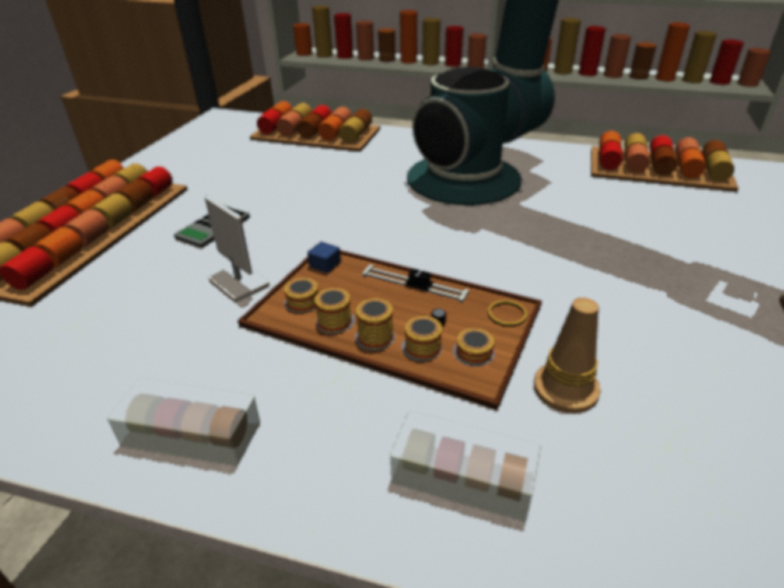

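View pics/top0.png

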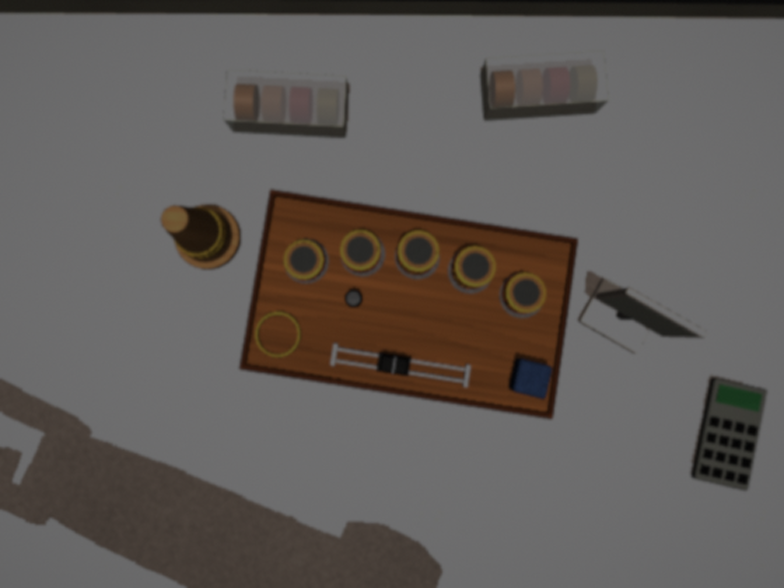

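The top view shows the cone at the +y (left) end, so the order is place1 to place5 and the marker goes to -y (right). Tray corners are at about (272,192), (577,239), (553,416) and (242,368), and the marker is at (394,364). I'll enlarge crops to get accurate positions and roll heights.

Run:
```python
import cv2
from rig import eyes
a=eyes.read_camera("top");b=eyes.read_camera("scene")
cv2.imwrite("raw_top.png",a);cv2.imwrite("raw_scene.png",b)
cv2.imwrite("pics/topc.png",cv2.resize(a[130:305,165:420],None,fx=3.1,fy=3.1,interpolation=cv2.INTER_CUBIC))
cv2.imwrite("pics/scenec.png",cv2.resize(b[175:265,190:370],None,fx=4.4,fy=4.4,interpolation=cv2.INTER_CUBIC))
```

```text
(no output)
```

View pics/topc.png

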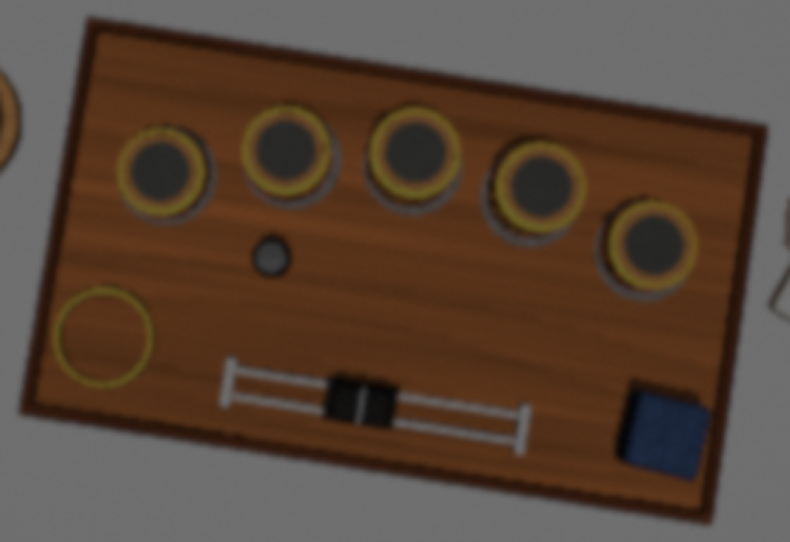

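View pics/scenec.png

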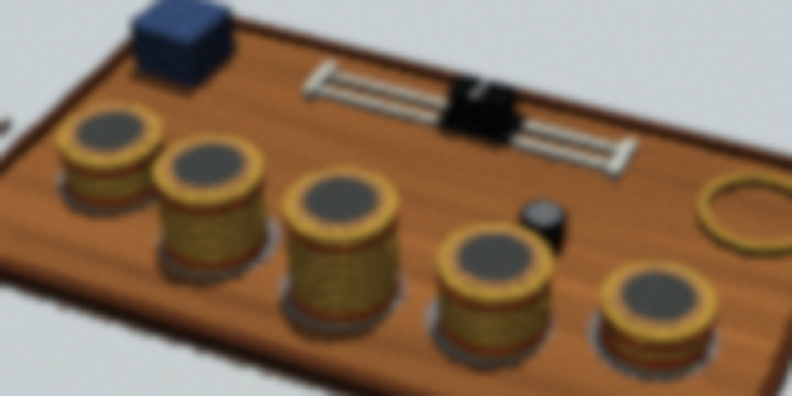

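Both crops show the five dark top discs clearly. In the top crop they are at (161,171), (287,152), (415,153), (540,187) and (653,246). In the scene crop they are at (660,296), (496,257), (341,201), (209,165) and (111,131). I'll triangulate from these.

```bash
cat > h.py <<'E'
import cv2,numpy as np
from rig import ctrl,hand,planner,eyes
def ray(n,px):
    m=eyes.camera_model(n);T=np.array(m['cam_to_world'])
    u=cv2.undistortPoints(np.array([[px]],float),np.array(m['intrinsics']),np.array(m['distortion']))[0,0]
    return T[:3,3],T[:3,:3]@np.array([*u,1.])
def onz(n,px,z):
    o,d=ray(n,px);return o+d*(z-o[2])/d[2]
def proj(n,P):
    m=eyes.camera_model(n);T=np.linalg.inv(np.array(m['cam_to_world']))
    return cv2.projectPoints(np.array(P,float).reshape(-1,3),cv2.Rodrigues(T[:3,:3])[0],T[:3,3],np.array(m['intrinsics']),np.array(m['distortion']))[0][:,0]
def tc(u,v): return (u/3.1+165-.33,v/3.1+130-.33)
def sc(u,v): return (u/4.4+190-.39,v/4.4+175-.39)
def tri(a,b):
    A=[];B=[]
    for n,p in(("top",a),("scene",b)):
        o,d=ray(n,p);d=d/np.linalg.norm(d);M=np.eye(3)-np.outer(d,d);A.append(M);B.append(M@o)
    x=np.linalg.lstsq(np.vstack(A),np.hstack(B),rcond=None)[0]; return x
E
python3 - <<'E'
from h import *
np.set_printoptions(precision=4,suppress=True)
top=[(161,171),(287,152),(415,153),(540,187),(653,246)];s=[(660,296),(496,257),(341,201),(209,165),(111,131)]
# tray fit: outer rim top corners
loc=np.array([[.125,.215],[.125,-.215],[-.125,-.215],[-.125,.215]])
W=np.array([onz("top",tc(*c),.014)[:2] for c in[(90,17),(768,125),(713,523),(20,412)]])
L=loc-loc.mean(0);C=W.mean(0);Q=W-C
yaw=np.arctan2((L[:,0]*Q[:,1]-L[:,1]*Q[:,0]).sum(),(L*Q).sum());R=np.array([[np.cos(yaw),-np.sin(yaw)],[np.sin(yaw),np.cos(yaw)]])
print("tray",C,np.degrees(yaw),"res",Q-L@R.T)
pads=np.array([[.035,.15],[.057,.075],[.065,0],[.057,-.075],[.035,-.15]])@R.T+C
for i in range(5):
    X=tri(tc(*top[i]),sc(*s[i]));print(i+1,"tri",X,"h",X[2]-.008,"pad",pads[i])
    hs=np.array([.024,.032,.04,.048,.056])
    print("   h err px scene:",[np.round(np.linalg.norm(proj("scene",onz("top",tc(*top[i]),.008+h))[0]-sc(*s[i])),1) for h in hs])
X=onz("top",tc(361,403),.036);print("marker",X,(X[:2]-C)@R)
for c in[(229,383),(524,430)]:
    X=onz("top",tc(*c),.015);print("stop",(X[:2]-C)@R)
X=onz("top",tc(271,257),.028);print("loupe",X)
X=onz("top",tc(670,432),.043);print("box",X,(X[:2]-C)@R)
X=onz("top",tc(361,403),.036)
print(planner.inverse_kinematics([C[0],C[1],.2],[-90,0,90]))
E
```

```text
tray [ 0.5408 -0.0147] -8.952611999180988 res [[-0.0018 -0.0018]
 [-0.001   0.0022]
 [ 0.0016  0.0009]
 [ 0.0013 -0.0013]]
1 tri [0.5982 0.1298 0.0291] h 0.021086975123797362 pad [0.5987 0.128 ]
   h err px scene: [np.float64(1.2), np.float64(4.5), np.float64(7.9), np.float64(11.2), np.float64(14.6)]
2 tri [0.6081 0.053  0.0442] h 0.03620717672820404 pad [0.6087 0.0505]
   h err px scene: [np.float64(5.0), np.float64(1.7), np.float64(1.6), np.float64(4.9), np.float64(8.2)]
3 tri [ 0.6059 -0.0228  0.0603] h 0.05232220685895469 pad [ 0.605  -0.0248]
   h err px scene: [np.float64(11.4), np.float64(8.2), np.float64(5.0), np.float64(1.8), np.float64(1.6)]
4 tri [ 0.587  -0.0973  0.0531] h 0.04508050674169378 pad [ 0.5854 -0.0976]
   h err px scene: [np.float64(8.0), np.float64(5.0), np.float64(2.0), np.float64(1.3), np.float64(4.3)]
5 tri [ 0.5532 -0.1671  0.0368] h 0.028782156854657237 pad [ 0.552  -0.1683]
   h err px scene: [np.float64(1.7), np.float64(1.2), np.float64(4.1), np.float64(6.9), np.float64(9.9)]
marker [0.459  0.0084 0.036 ] [-0.0844  0.0101]
stop [-0.086   0.0909]
stop [-0.0859 -0.0913]
loupe [0.5463 0.0628 0.028 ]
box [ 0.4426 -0.1742  0.043 ] [-0.0722 -0.1728]
[ -4.2573 -10.3592  98.106   -0.      92.2532 -94.2573]
```

Triangulated heights sit uniformly about 3 mm low, and the only consistent assignment is 24, 40, 56, 48, 32 mm for places 1 to 5. Positions agree with the pads to about 2 mm. Next I'll check clearances to the cone and mirror, then go high above place 1.

```bash
cat >> h.py <<'E'
C=np.array([.5408,-.0147]);YAW=-8.95
a=np.radians(YAW);R=np.array([[np.cos(a),-np.sin(a)],[np.sin(a),np.cos(a)]])
pads=np.array([[.035,.15],[.057,.075],[.065,0],[.057,-.075],[.035,-.15]])@R.T+C
tr=np.array([[.5982,.1298],[.6081,.053],[.6059,-.0228],[.587,-.0973],[.5532,-.1671]])
P=(pads+tr)/2
TOP=.008+np.array([.024,.040,.056,.048,.032])
ROT=[-90,0,YAW]
E
python3 - <<'E'
from h import *
for nm,p,z in[("cone top",(175,219),.155),("mirror l",(588,275),.155),("mirror r",(703,337),.155),("mirror foot",(600,322),.01)]:
    X=onz("top",(p[0]/1.4,p[1]/1.4),z);print(nm,X.round(3),"tray",((X[:2]-C)@R).round(3))
s=ctrl.get_state();p=s['tool_pos']
ctrl.servo_line([p[0],p[1],.32],speed=.25)
print(planner.inverse_kinematics([*P[0],.30],ROT),planner.inverse_kinematics([*P[0],.30],[-90,0,YAW+180]))
ctrl.movep([*P[0],.30],ROT)
hand.gripper_to(0)
im=eyes.read_camera("wrist");cv2.imwrite("pics/w1.png",cv2.resize(im,None,fx=1.4,fy=1.4))
print(proj("wrist",[[*P[i],TOP[i]] for i in range(5)])*1.4)
s=ctrl.get_state();print(s['clock'],s['tool_pos'],s['eef_rot'],s['gripper_width'],s['joint_positions'])
E
```

```text
cone top [0.63  0.262 0.155] tray [0.045 0.287]
mirror l [ 0.566 -0.212  0.155] tray [ 0.056 -0.191]
mirror r [ 0.496 -0.343  0.155] tray [ 0.007 -0.331]
mirror foot [ 0.515 -0.275  0.01 ] tray [ 0.015 -0.261]
[  9.76913326  -1.6137093   80.86279956   0.         100.75090974
  18.71913326] [ 9.76913326e+00 -1.61370930e+00  8.08627996e+01 -2.54444375e-14
  1.00750910e+02 -1.61280867e+02]
[[390.19142419 238.28197045]
 [410.26458912 308.77456142]
 [417.87976558 377.42932781]
 [409.78063335 431.21030458]
 [390.92294102 473.23390873]]
4.5083 [0.59846792 0.12891922 0.30002128] [-8.99979561e+01 -2.57238542e-03 -8.94888175e+00] 0.0005660858118098907 [ 9.76877432e+00 -1.61410903e+00  8.08612386e+01  1.13018745e-03
  1.00749778e+02  1.87178669e+01]
```

View pics/w1.png

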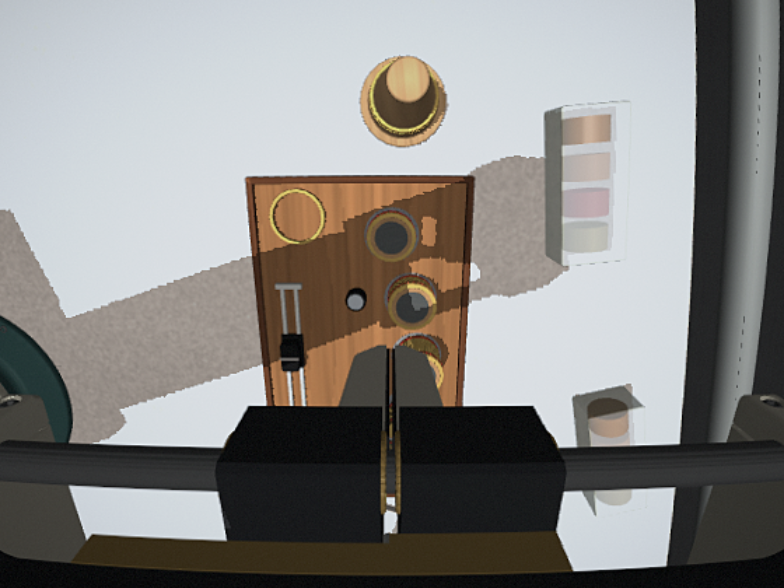

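In the wrist view roll 1's disc is at (392,235) against a predicted (390,238), and roll 2's at (412,306) against (410,309). The rolls are therefore a few mm further +y, which agrees with the triangulated values, so I'll use those. The mirror's near edge could be close to the gripper body at place 5, so I'm looking at it closer.

Run:
```python
import cv2,numpy as np
a=cv2.imread("raw_top.png");b=cv2.imread("raw_scene.png")
A=cv2.resize(a[185:255,400:510],None,fx=5,fy=5,interpolation=cv2.INTER_CUBIC)
B=cv2.resize(b[135:220,140:200],None,fx=4,fy=4,interpolation=cv2.INTER_CUBIC)
o=np.zeros((350,800,3),np.uint8);o[:350,:550]=A;o[:340,555:795]=B;cv2.imwrite("pics/mir.png",o)
```

```text
(no output)
```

View pics/mir.png

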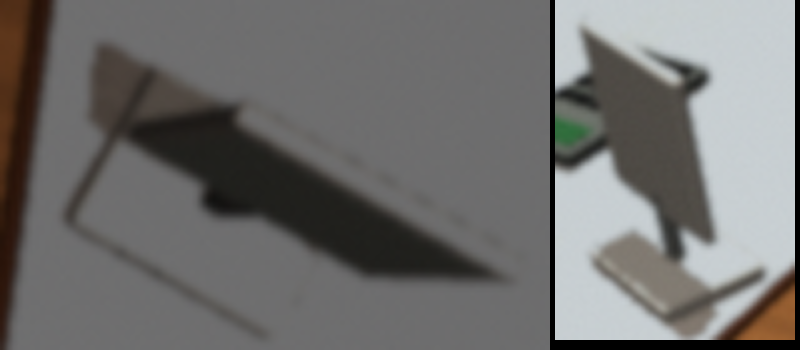

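The mirror panel's near top corner is at crop (240,108). The patch further left is only a shadow. The panel's bottom-left corner is at (135,132).

Run:
```python
from h import *
for nm,p,z in[("top near",(240,108),.155),("top far",(512,280),.155),("bot near",(135,132),.05),("bot near hi",(135,132),.065),("foot",(68,218),.008)]:
    X=onz("top",(p[0]/5+400,p[1]/5+185),z);print(nm,X.round(3),"tray",((X[:2]-C)@R).round(3))
print(((tr-C)@R).round(4))
```

```text
top near [ 0.55  -0.257  0.155] tray [ 0.047 -0.238]
top far [ 0.495 -0.344  0.155] tray [ 0.006 -0.332]
bot near [ 0.548 -0.259  0.05 ] tray [ 0.045 -0.24 ]
bot near hi [ 0.547 -0.254  0.065] tray [ 0.044 -0.235]
foot [ 0.517 -0.247  0.008] tray [ 0.013 -0.233]
[[ 0.0342  0.1517]
 [ 0.0559  0.0773]
 [ 0.0656  0.0021]
 [ 0.0585 -0.0744]
 [ 0.036  -0.1486]]
```

The mirror is 87 mm away from place 5 and the body half-width is 37 mm, so it clears. I'll do the counting now.

Run:
```python
from h import *
for i in range(5):
    x,y=tr[i];z=TOP[i]+.020
    if i==0: ctrl.servo_line([x,y,.12],ROT,speed=.2)
    else:
        zt=max(TOP[i],TOP[i-1])+.04
        px,py=tr[i-1]
        ctrl.servo_line([px,py,zt],ROT,speed=.1)
        ctrl.servo_line([x,y,zt],ROT,speed=.12)
    ctrl.servo_line([x,y,z],ROT,speed=.08)
    ctrl.hold(.8)
    s=ctrl.get_state();print(i+1,round(s['clock'],2),np.round(s['tool_pos'],4),np.round(s['wrist_force'],2),z)
ctrl.servo_line([*tr[4],.15],ROT,speed=.15)
m=C+R@np.array([-.085,.050])
ctrl.servo_line([*m,.15],ROT,speed=.2)
im=eyes.read_camera("top");cv2.imwrite("pics/t2.png",cv2.resize(im,None,fx=1.4,fy=1.4))
im=eyes.read_camera("wrist");cv2.imwrite("pics/w2.png",cv2.resize(im,None,fx=1.4,fy=1.4))
print(ctrl.get_state()['clock'])
```

```text
1 7.36 [0.5982 0.1298 0.052 ] [-0.37  0.19 -0.48] 0.052000000000000005
2 9.86 [0.6081 0.053  0.068 ] [-0.9   0.58  0.23] 0.068
3 12.35 [ 0.6059 -0.0228  0.084 ] [ 0.93  0.42 -0.46] 0.084
4 14.79 [ 0.587  -0.0973  0.076 ] [-0.53  0.01 -0.3 ] 0.076
5 17.34 [ 0.5532 -0.1671  0.06  ] [0.16 0.24 0.04] 0.06
19.5083
```

View pics/w2.png

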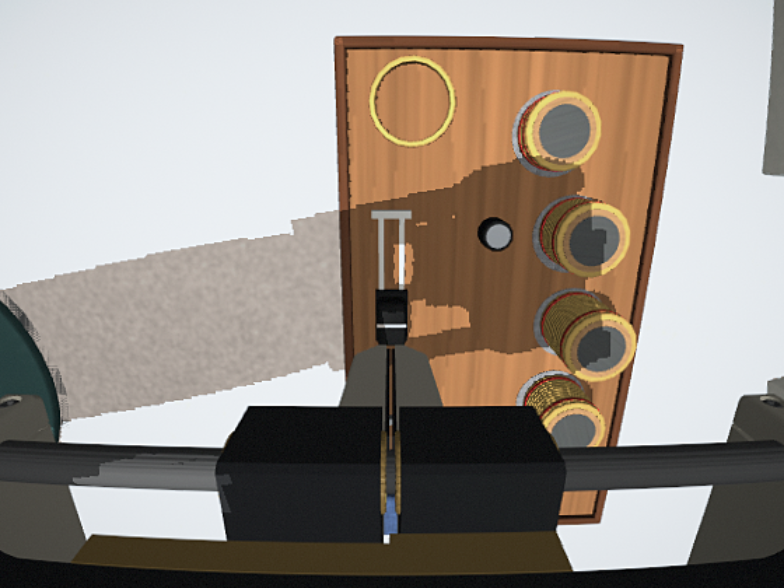

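View pics/t2.png

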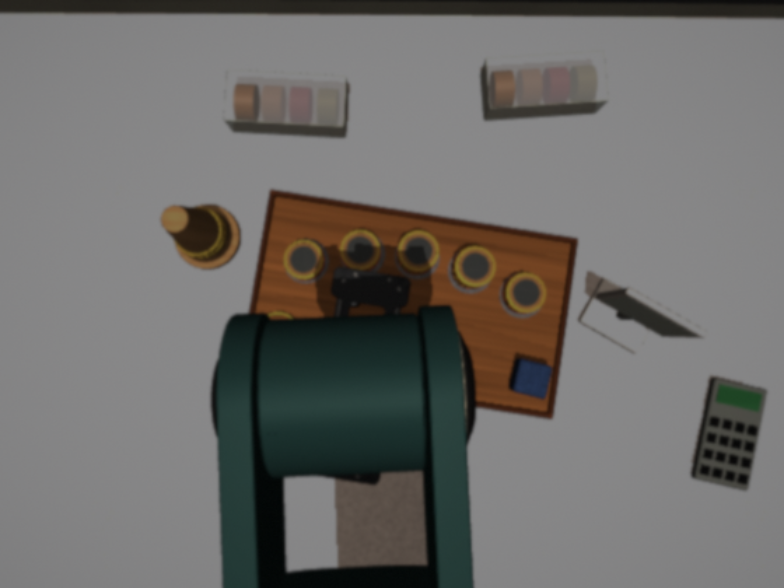

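The rolls are undisturbed. In the wrist view the marker's white centre line is at (392,326) and the upper stop is at (391,215). I'll check the marker position from this view before descending.

Run:
```python
from h import *
for p,z in[((392,326),.036),((392,291),.036),((391,215),.015)]:
    X=onz("wrist",(p[0]/1.4,p[1]/1.4),z);print(X.round(4),((X[:2]-C)@R).round(4))
```

```text
[0.4598 0.0076 0.036 ] [-0.0835  0.0095]
[0.4642 0.0352 0.036 ] [-0.0835  0.0374]
[0.4718 0.0883 0.015 ] [-0.0841  0.091 ]
```

Run:
```python
from h import *
def W(y,z): return [*(C+R@np.array([-.0845,y])),z]
def f():
    s=ctrl.get_state();w=R.T@np.array(s['wrist_force'])[:2];return s['clock'],((np.array(s['tool_pos'])[:2]-C)@R)[1],w[1],s['wrist_force'][2]
ctrl.servo_line(W(.050,.045),ROT,speed=.15)
ctrl.servo_line(W(.050,.022),ROT,speed=.06);print(np.round(f(),4))
ctrl.servo_line(W(-.026,.022),ROT,speed=.04);print(np.round(f(),4))
y=-.026
while y>-.048:
    y-=.001
    ctrl.servo_line(W(y,.022),ROT,speed=.02);r=f();print(np.round(r,4))
    if r[2]>8: break
```

```text
[20.8917  0.05    0.3691  0.1913]
[22.9417 -0.0259 -0.2153 -0.1306]
[23.1917 -0.027   1.0704  0.3423]
[23.4417 -0.0281  0.7277  0.3235]
[23.6917 -0.0291 -0.3199  0.6919]
[23.9417 -0.0301 -0.5626  0.7849]
[24.1917 -0.031   0.4645  0.6242]
[24.4417 -0.032   0.7514  0.3882]
[ 2.46917e+01 -3.30000e-02 -2.83600e-01 -9.30000e-03]
[24.9417 -0.034  -0.7446  0.6434]
[25.1917 -0.035   0.1605 -0.3521]
[25.4417 -0.036   0.2144 -0.3507]
[25.6917 -0.0371  0.8375  0.2653]
[25.9417 -0.038   0.7117  0.3354]
[26.1917 -0.039   0.2866  0.3183]
[26.4417 -0.0401  0.4677 -1.0033]
[26.6917 -0.041   0.1476  0.5592]
[26.9417 -0.0421  0.4726  0.1115]
[27.1917 -0.0431 -0.704   0.1043]
[ 2.74417e+01 -4.41000e-02  3.28500e-01  1.71000e-02]
[27.6917 -0.0451 -0.1487  0.9651]
[27.9417 -0.0461 -0.0341  0.4768]
[28.1917 -0.047   0.0513 -0.4044]
[ 2.84417e+01 -4.81000e-02  1.66000e-02  5.55100e-01]
```

No contact force registered, so I'm looking.

Run:
```python
from h import *
b=eyes.read_camera("scene");w=eyes.read_camera("wrist")
cv2.imwrite("pics/s3.png",cv2.resize(b[150:260,180:380],None,fx=4,fy=4,interpolation=cv2.INTER_CUBIC))
cv2.imwrite("pics/w3.png",cv2.resize(w,None,fx=1.4,fy=1.4))
```

```text
(no output)
```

View pics/s3.png

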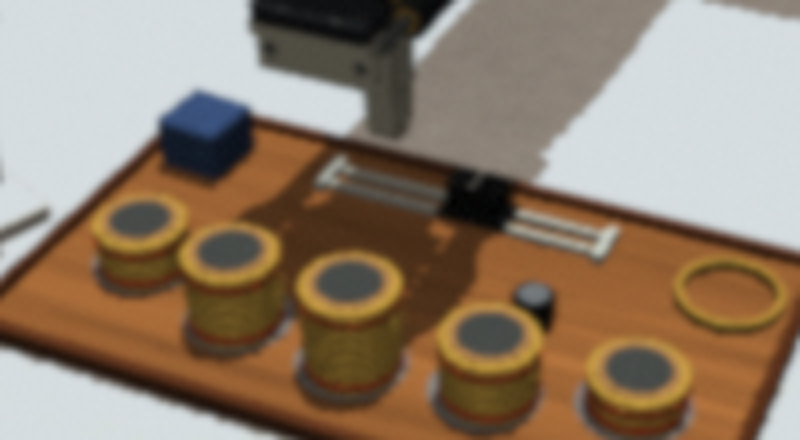

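View pics/w3.png

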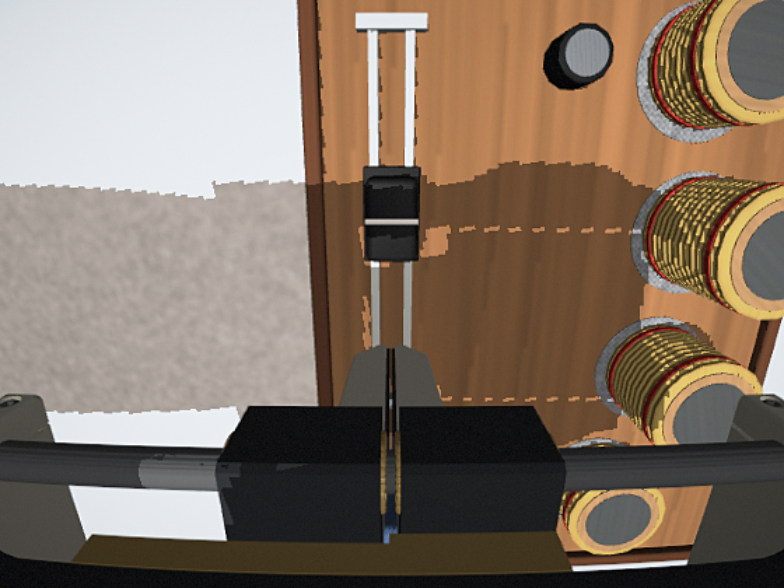

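The marker hasn't moved and the fingertip appears to be above the tray. I'll check the actual pose.

Run:
```python
from h import *
s=ctrl.get_state();print(s['clock'],s['tool_pos'],s['eef_rot'],s['gripper_width'],ctrl.grasp_offset,s['joint_positions'])
t=np.array(s['tool_pos'])
for d in (0,.02,.04,.06):
    p=proj("scene",t+[0,0,d])[0];print(d,((p-[180,150]+.37)*4).round(0), (proj("wrist",t+[0,0,d])[0]*1.4).round())
```

```text
28.5417 [ 0.44987796 -0.04898297  0.02201498] [-9.00008423e+01 -2.13700906e-03 -8.95247716e+00] 0.000548369728453485 0.0188 [-9.44358329e+00 -1.67888889e+01  1.20178732e+02 -8.47031783e-04
  7.66080132e+01 -4.90909952e-01]
0 [392. 172.] [390. 336.]
0.02 [391. 145.] [390. 354.]
0.04 [390. 117.] [391. 375.]
0.06 [389.  88.] [391. 402.]
```

The scene image puts the visible fingertip about 25 mm above the reported TCP (expected at row 172, seen near row 135). That needs a precise measurement.

Run:
```python
from h import *
b=eyes.read_camera("scene");w=eyes.read_camera("wrist")
cv2.imwrite("pics/s4.png",cv2.resize(b[145:200,235:305],None,fx=10,fy=10,interpolation=cv2.INTER_CUBIC))
cv2.imwrite("pics/w4.png",cv2.resize(w[235:300,230:330],None,fx=8,fy=8,interpolation=cv2.INTER_CUBIC))
s=ctrl.get_state();t=np.array(s['tool_pos']);T=np.array(eyes.camera_model("wrist")['cam_to_world'])
print("cam rel tcp in tray frame",R.T@(T[:2,3]-t[:2]),T[2,3]-t[2],"fwd",R.T@T[:2,2],T[2,2])
# predicted tip corners
for dz in(0,.01,.02,.03):
  for dx in(-.0175,.0175):
    for dy in(-.0075,.0075):
      q=np.array([*(t[:2]+R@np.array([dx,dy])),t[2]+dz])
      print(dz,dx,dy,((proj("scene",q)[0]-[235,145]+.45)*10).round(),((proj("wrist",q)[0]-[230,235]+.45)*8).round())
```

```text
cam rel tcp in tray frame [-0.00013959  0.08316316] 0.1960568116259401 fwd [ 5.09369548e-05 -2.97441587e-01] -0.9547400168664502
0 -0.0175 -0.0075 [433. 438.] [191. 125.]
0 -0.0175 0.0075 [488. 451.] [187. -38.]
0 0.0175 -0.0075 [371. 511.] [597. 124.]
0 0.0175 0.0075 [426. 525.] [602. -38.]
0.01 -0.0175 -0.0075 [432. 404.] [182. 176.]
0.01 -0.0175 0.0075 [487. 418.] [177.   7.]
0.01 0.0175 -0.0075 [369. 477.] [607. 176.]
0.01 0.0175 0.0075 [425. 491.] [612.   7.]
0.02 -0.0175 -0.0075 [431. 370.] [172. 232.]
0.02 -0.0175 0.0075 [486. 384.] [166.  56.]
0.02 0.0175 -0.0075 [368. 443.] [617. 232.]
0.02 0.0175 0.0075 [424. 457.] [623.  56.]
0.03 -0.0175 -0.0075 [430. 336.] [161. 294.]
0.03 -0.0175 0.0075 [486. 349.] [154. 110.]
0.03 0.0175 -0.0075 [366. 408.] [629. 294.]
0.03 0.0175 0.0075 [423. 422.] [635. 110.]
```

View pics/s4.png

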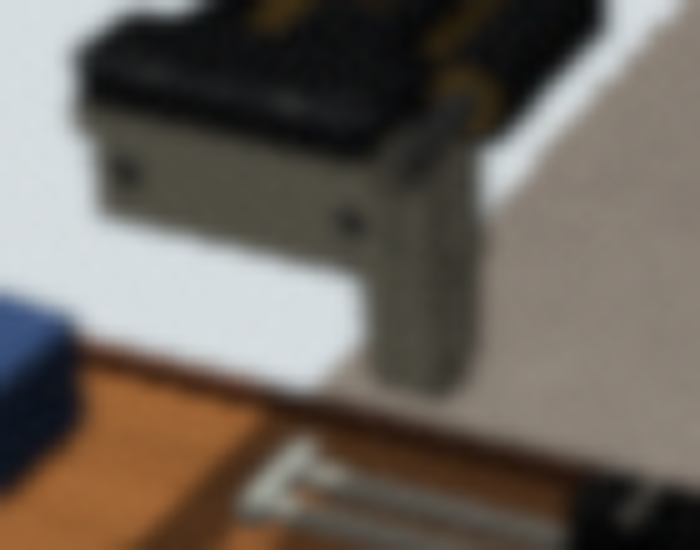

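View pics/w4.png

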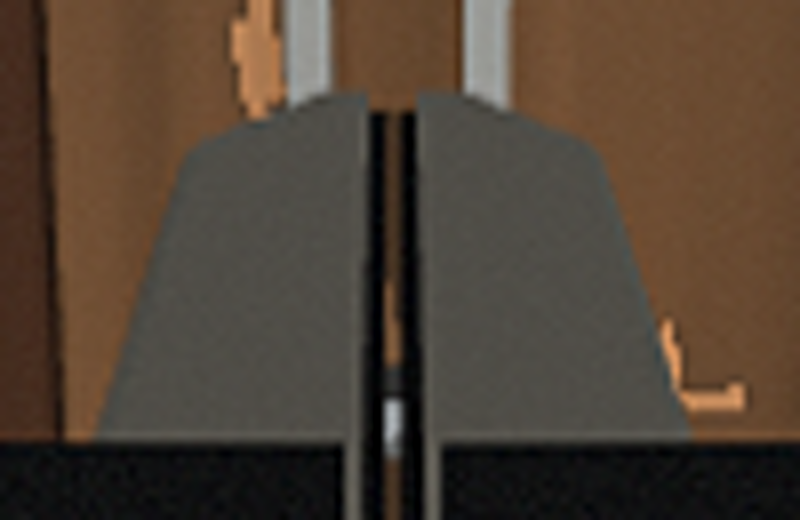

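The fingertips measure about 27 mm above the reported TCP in both cameras. To tell a tool-offset error from an arm-height error, I'll check whether fixed scene points still project correctly in the wrist view.

Run:
```python
from h import *
for nm,q,obs in[("stop",(-.0859,.091,.015),(391,18)),("mark",(-.0845,.0100,.036),(391,221)),("loupe",(*((np.array([.5463,.0628])-C)@R),.028),(587,52)),("roll4",(*((tr[3]-C)@R),TOP[3]),(718,415)),("roll5",(*((tr[4]-C)@R),TOP[4]),(615,520))]:
    W=np.array([*(C+R@np.array(q[:2])),q[2]])
    print(nm,(proj("wrist",W)[0]*1.4).round(),(proj("wrist",W-[0,0,.027])[0]*1.4).round(),obs)
```

```text
stop [387.  21.] [387.  38.] (391, 18)
mark [390. 221.] [390. 213.] (391, 221)
loupe [584.  52.] [559.  65.] (587, 52)
roll4 [708. 418.] [673. 388.] (718, 415)
roll5 [615. 521.] [594. 486.] (615, 520)
```

Fixed points project correctly, so the arm and camera heights are right. The fingertips simply end about 26.5 mm short of the reported TCP, and the chamfer corners match at that value in both cameras. My first pass therefore pointed from about 46 mm above the rolls. Nothing has been touched, so I'll redo the count with the corrected tip, checking the gap at roll 1 first.

```bash
echo 'TIP=.0265' >> h.py
python3 - <<'E'
from h import *
t=ctrl.get_state()['tool_pos']
ctrl.servo_line([t[0],t[1],.07],ROT,speed=.15)
x,y=tr[0]
ctrl.servo_line([x,y,.10],ROT,speed=.25)
ctrl.servo_line([x,y,TOP[0]+.020-TIP],ROT,speed=.12)
ctrl.hold(.7)
b=eyes.read_camera("scene")
cv2.imwrite("pics/s5.png",cv2.resize(b[180:265,300:380],None,fx=7,fy=7,interpolation=cv2.INTER_CUBIC))
s=ctrl.get_state();print(s['clock'],s['tool_pos'],s['wrist_force'])
f=lambda q:((proj("scene",q)[0]-[300,180]+.43)*7).round()
for dx,dz in((0,0),(.0148,.0105)):
  for dy in(-.0075,.0075): print("tip corner",dx,f([*(tr[0]+R@np.array([dx,dy])),TOP[0]+.02+dz]))
print("top centre",f([*tr[0],TOP[0]]))
E
```

```text
31.7167 [0.59817892 0.12979843 0.0255051 ] [-0.01886695  0.61256986  0.64635912]
tip corner 0 [261. 370.]
tip corner 0 [310. 384.]
tip corner 0.0148 [246. 372.]
tip corner 0.0148 [296. 386.]
top centre [280. 429.]
```

View pics/s5.png

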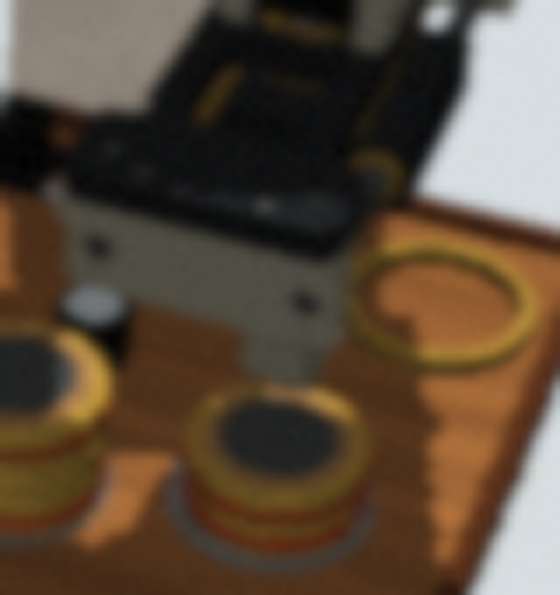

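The tip's lower edge at (285,380) is where the 26.5 mm model predicts, and the disc centre is at (280,437), so the gap is about 20 mm and clear. Continuing with rolls 2 to 5, then the marker.

Run:
```python
from h import *
for i in range(1,5):
    x,y=tr[i];px,py=tr[i-1]
    zt=max(TOP[i],TOP[i-1])+.035-TIP
    ctrl.servo_line([px,py,zt],ROT,speed=.1)
    ctrl.servo_line([x,y,zt],ROT,speed=.14)
    ctrl.servo_line([x,y,TOP[i]+.020-TIP],ROT,speed=.08)
    ctrl.hold(.7)
    s=ctrl.get_state();print(i+1,round(s['clock'],2),np.round(s['tool_pos'],4),np.round(s['wrist_force'],2))
def W(y,z): return [*(C+R@np.array([-.0845,y])),z-TIP]
def f():
    s=ctrl.get_state();w=R.T@np.array(s['wrist_force'])[:2];return s['clock'],((np.array(s['tool_pos'])[:2]-C)@R)[1],w[1],s['wrist_force'][2]
ctrl.servo_line([*tr[4],.10],ROT,speed=.18)
ctrl.servo_line(W(.050,.11),ROT,speed=.25)
ctrl.servo_line(W(.050,.024),ROT,speed=.1);print(np.round(f(),4))
ctrl.servo_line(W(.020,.024),ROT,speed=.04);print(np.round(f(),4))
w=eyes.read_camera("wrist");cv2.imwrite("pics/w6.png",cv2.resize(w,None,fx=1.4,fy=1.4))
b=eyes.read_camera("scene")
cv2.imwrite("pics/s6.png",cv2.resize(b[150:260,180:380],None,fx=4,fy=4,interpolation=cv2.INTER_CUBIC))
```

```text
2 33.91 [0.6081 0.053  0.0415] [-0.78  0.82  0.3 ]
3 36.09 [ 0.6059 -0.0228  0.0576] [-0.39 -0.98  0.06]
4 38.23 [ 0.587  -0.0973  0.0495] [ 0.17 -0.32 -0.79]
5 40.46 [ 0.5532 -0.1671  0.0335] [ 0.07 -0.05  0.07]
[43.0667  0.0501 -0.251   0.1726]
[ 4.39667e+01  1.99000e-02 -7.20000e-03  1.22860e+00]
```

View pics/w6.png

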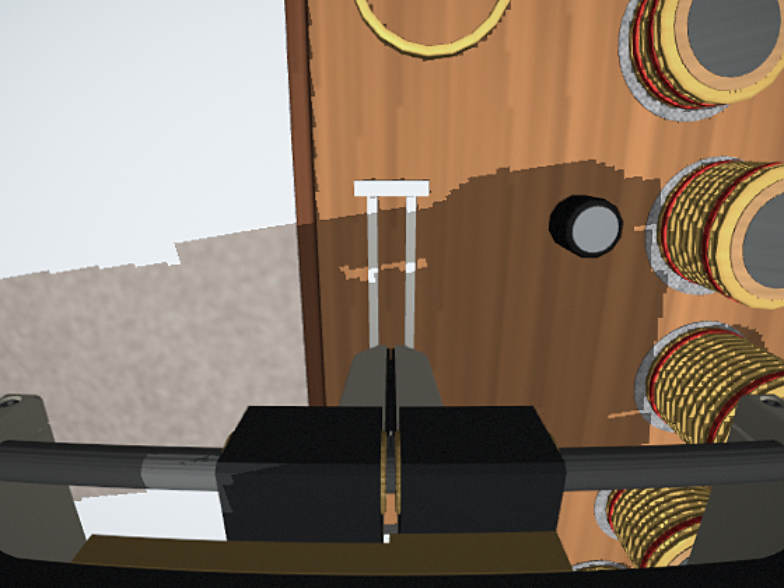

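View pics/s6.png

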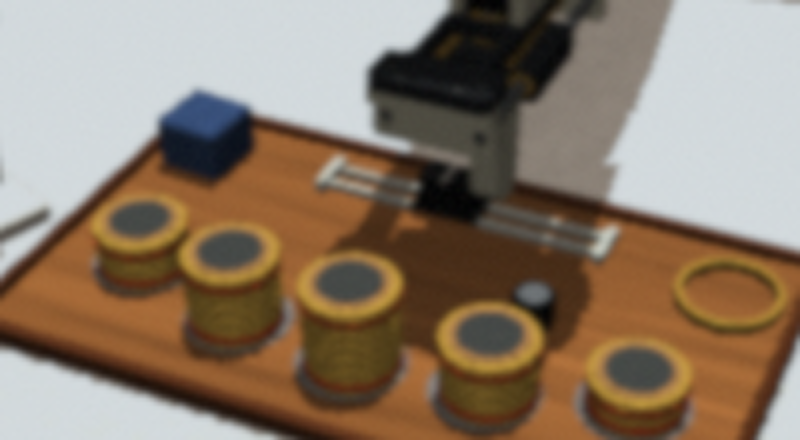

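The finger is beside the block and the marker has slid from about (478,195) to (450,190). Pushing on to the stop.

Run:
```python
from h import *
def W(y,z): return [*(C+R@np.array([-.0845,y])),z-TIP]
def f():
    s=ctrl.get_state();w=R.T@np.array(s['wrist_force'])[:2];return s['clock'],((np.array(s['tool_pos'])[:2]-C)@R)[1],w[1],s['wrist_force'][2]
ctrl.servo_line(W(-.029,.024),ROT,speed=.04);print(np.round(f(),4))
y=-.029
while y>-.042:
    y-=.001
    ctrl.servo_line(W(y,.024),ROT,speed=.02);r=f();print(np.round(r,4))
    if r[2]>9: break
w=eyes.read_camera("wrist")
b=eyes.read_camera("scene")
cv2.imwrite("pics/s7.png",cv2.resize(b[150:260,180:380],None,fx=4,fy=4,interpolation=cv2.INTER_CUBIC))
```

```text
[ 4.54417e+01 -2.90000e-02 -6.72700e-01 -1.10800e-01]
[ 4.56917e+01 -2.99000e-02  9.69600e-01  8.74500e-01]
[ 4.59417e+01 -3.10000e-02  1.42860e+00  6.21000e-02]
[ 4.61917e+01 -3.21000e-02  2.78800e-01  7.89800e-01]
[ 4.64417e+01 -3.22000e-02  9.89500e+00  9.91400e-01]
```

View pics/s7.png

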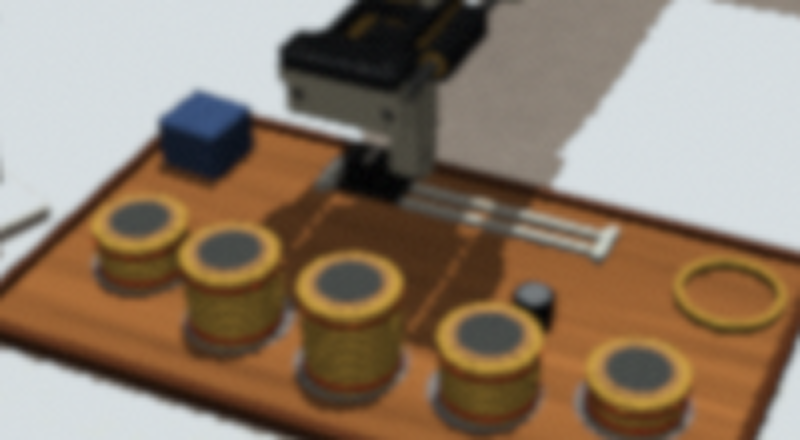

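The block sits against the -y stop. Force jumped to 9.9 N at y = -32 mm, close to the expected -34.5 mm. I'm backing off, lifting and verifying.

Run:
```python
from h import *
def W(y,z): return [*(C+R@np.array([-.0845,y])),z-TIP]
ctrl.servo_line(W(-.018,.024),ROT,speed=.06)
ctrl.servo_line(W(-.018,.16),ROT,speed=.18)
w=eyes.read_camera("wrist");b=eyes.read_camera("scene")
cv2.imwrite("pics/s8.png",cv2.resize(b[120:290,150:430],None,fx=2.8,fy=2.8,interpolation=cv2.INTER_CUBIC))
cv2.imwrite("pics/w8.png",cv2.resize(w,None,fx=1.4,fy=1.4))
s=ctrl.get_state();print(s['clock'],s['wrist_force'])
```

```text
47.95 [-0.09474102 -0.28989401 -0.04204785]
```

View pics/s8.png

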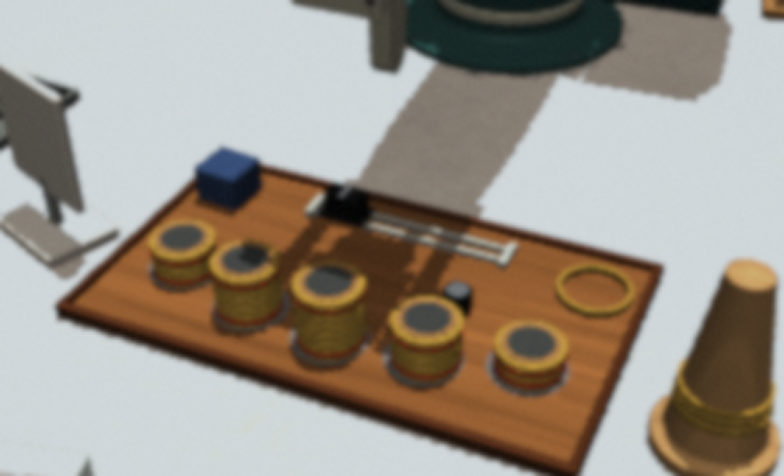

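The marker at (345,203) is against the -y stop, the rolls, loupe, box, bangle, cone and mirror are unmoved, and the robot is clear. Handing in.

```bash
python3 -c "
from rig import ctrl
ctrl.job_done();print(ctrl.get_state()['clock'])"
```

```text
the job is handed in; nothing more can be done
the job is handed in; nothing more can be done
```

I pointed at the five rolls in order from the cone (+y) end, pausing 0.7 s at each, about 2 cm over the top. I then pushed the black marker hard against the -y stop and lifted clear. I handed in at about 48 s of the 58 s allowed.

- **Fingertip offset:** The shut fingertips sit about 26.5 mm short of the reported TCP, which disagrees with the tool description. Both cameras showed this, and a first push pass went over the marker without touching it.
- **Extra pass:** My first count had therefore pointed from about 46 mm above the rolls. I redid the whole count with the correction before the marker was moved, so the full record contains one earlier, higher pass and one empty sweep above the marker.
- **Count check:** At roll 1 a picture showed a gap of about 20 mm. The gaps at rolls 2 to 5 were not pictured and rest on the same correction. The wrist force stayed near zero (noise of about 1 N) at every roll.
- **Marker check:** The force jumped to 9.9 N about 2 mm before the expected end position, which is within the calibration error. The last picture shows the marker against the stop.
- **Scene check:** In that last picture the rolls, loupe, ring box, bangle, cone and mirror all look unmoved, and the robot is touching nothing.

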